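# Make up two inspection kits in stacked trays

### The job

Make up two kits for the measuring machine. First set the V-block and the small ring in the tray that stands on the black base, one in each compartment; then put the loose tray on top of it, turned half a turn end for end so that it rests level on the ledges instead of nesting down onto the parts, and only then set the flanged bush and the clevis in that upper tray, one in each compartment. Set everything down upright as it stood, without dropping it, and leave the large ring and the plain pin where they are.

Things in the scene. Friction and masses are not known exactly. Their poses are not given: they have to be found in the camera images.
- lower_tray: Grey stack-nest tray fixed on a black plate (240x180x8 mm). Origin: centre of plate underside; z up, x lengthwise to the end with one middle ledge (other end: two outer ledges). Floor at z 12, divider (8 thick, at x=0, along y) top 42, ledge tops 58, rim 70 (215x156 outside). Compartments clear for |x| 4-67, |y|<60; ledges reach in to |x|=77. Turned tray rests with origin at z 58, play 7 mm each way.
- upper_tray: Loose tray, same shape, no plate, 250 g; stands on the table the same way round as the other (one-ledge ends away from robot, within 0.2 rad). Origin: centre of underside; x to the one-ledge end; z up. Floor at z 4, divider top 34, ledges 50, rim 62 mm; underside 190x130. Lift it by pinching the divider's middle from above (8 mm, fingers close along x). Same way round it nests; turned it rests on ledges.
- v_block: Steel V-block, 40 mm (x) by 34 mm (y), 30 mm high, an open V groove along x in its top. Plain flat sides at y = +-17 mm, to grip there. 200 g. Stands on the dark 12 mm slab among the stock. Origin: centre of underside, z up.
- small_ring: Small thick steel ring lying flat: 44 mm outside, 24 mm bore, 18 mm high, 130 g. Stands on the dark 12 mm slab among the stock. Origin: centre of underside, z up.
- flanged_bush: Solid steel bush standing on its flange: flange 42 mm diameter, 9 mm high, above it a stem 22 mm in diameter up to 34 mm height; grip the stem. 140 g. Stands on the dark 12 mm slab among the stock. Origin: centre of underside, z up.
- clevis: Steel clevis (U-shaped block), 44 mm (x) by 26 mm (y), 30 mm high: a 10 mm thick base with a 9 mm thick cheek at each x end, open between them. Flat sides at y = +-13 mm (grip low, at the base, or grip across the cheeks' outer faces at x = +-22 mm). 150 g. Stands on the dark 12 mm slab among the stock. Origin: centre of underside, z up.
- large_ring: Large thin-walled steel ring, 56 mm outside, 40 mm bore, 10 mm high. Not needed: leave it alone. Stands on the dark 12 mm slab among the stock. Origin: centre of underside, z up.
- plain_pin: Plain steel pin standing upright, 26 mm diameter, 32 mm high, no flange. Not needed: leave it alone. Stands on the dark 12 mm slab among the stock. Origin: centre of underside, z up.
Things that resemble listed ones, but are neither listed nor needed, are in the scene too. What is shaped like the small_ring but orange or red is not meant.

How it is judged:
By the outcome, as a careful person would: the job done as asked, in the order asked, and still so for the second after the job is handed in, with the robot touching nothing.
It also fails if it takes over 134 s, if anything falls off the work surface, if the arm or the gripper's body presses on something with over 40 N, if the wrist force passes 120 N, or if a joint passes its speed limit or range.

### The arm

A 6-joint arm with a two-finger parallel gripper is mounted at the origin on the work surface. World frame = base frame: x ahead of the robot, y to its left, z up, the work surface at z = 0. Lengths are in m, angles in rad, forces in N, time in s.
With the tool pointing down it reaches from about 0.3 to 0.875 m from the base axis. Payload 6.4 kg.
Tool frame: the origin (TCP) lies at the very end of the fingers, on their centre line; the grasp point (between the pads) lies 19 mm behind it (r.grip_point_offset is the distance from the TCP to the grasp point, in m); z points along the fingers, x is the direction in which the jaws open and shut, and the axes are right-handed (so a half turn about z gives the same grasp; the last joint's range is limited). The gripper opens to 88 mm and grips with 3 to 60 N. Pads are 18 mm wide; open, the fingers measure 123 mm over their backs; the gripper's body (75 mm by 187 mm) begins 45 mm behind the grasp point.
Start: joints at [-1.469, 0.181, 1.607, -0, 1.354, -0.206], TCP at [0.174, -0.548, 0.239] pointing down, gripper open.
Joint ranges: [-2.99, 2.99], [-0.89, 2.07], [0.3, 2.58], [-1.14, 4.28], [0, 2.63], [-3.12, 3.12]. Speed limits (rad/s): [2.57, 2.57, 3.01, 3.14, 3.14, 3.14].

### API

Orientations are given as [roll, pitch, yaw] about the fixed x, y, z axes, in that order (R = Rz(yaw) Ry(pitch) Rx(roll)).
In Python, from rig import r gives the robot as it stands.
- The arm moves only by the tool move_arm, never from a script. Its argument "steps" is a list of rows, each an object with "slide": the shift along the tool's x, y, z in mm, a list of three; "spin": the turn about the tool's z in rad. In form: [{"slide": [x, y, z], "spin": spin}, ...]. A call has 1 to 10 rows; each row shifts and turns the commanded pose from where the row before left it, along the tool's axes as they then stand; what a row does not reach is not made up. A row lasts 1/12 s, in which the tool goes at most 41.7 mm and 7.16 degrees, less where a joint would pass 70% of its speed; a pose out of reach is approached as far as the arm can. A call with a gripper value outside its range is refused whole. "jaw" is the opening, from 0 (shut) to 1 (fully open), set as the call begins (left out, the last holds). The fingers move at their own pace and stop on an object; "force" is the grip in N (left out, the last holds). Time passes only in rows, so rows that do not move let the fingers close. It gives the time, the measured TCP pose, the force and the opening at its end, in the units of the state.
- r.sense(): the state, without advancing time (a new reading comes with each control period).
- r.read_camera(name): name is "side" or "top"; returns the picture (480x640x3 uint8, red, green, blue); there is no depth.
- r.get_calibration(name): a dict with "intrinsics" (3x3 intrinsics, pixels), "cam_to_world" (4x4, takes a point from camera to world coordinates). Camera axes: x right, y up, looking along -z (the intrinsics and any distortion apply to the point x, -y, -z); pixel columns grow to the right and rows downward; lengths in m; the calibration is good to about 2 mm. A picture is of the moment at which its call begins. get_calibration takes no time and is no camera call.
- r.job_done(): hands the job in, once; it reports no verdict.
The state is a dict: "clock": time; "joints": joint angles; "qd": joint speeds; "tau": joint torques, N m; "tool_pos": TCP position; "tool_rot": TCP orientation; "contact_force": force on the tool from outside, world axes, zero at the start; "ft_torque": the same for the moment, N m; "grip_width": opening from 0.0 (shut) to 1.0 (fully open).
Only numpy, scipy, OpenCV 4.12 (cv2) and the standard library are available. Lean on these libraries where they do the work, as an engineer would, in place of code of your own. Each camera call takes 0.05 s, during which the arm holds its last target. There are 200 camera calls.

## Working session

There is one attempt and no reset: what is moved stays moved. The work goes in short steps, Python scripts to look and compute and a tool call to move; the robot and the scene stay as the last step left them, time stands still between calls to the robot, and variables do not carry over. Pictures are saved under pics/ and viewed, about 12 in all and at most 16, crops included, and the job is handed in when it is done.

Besides the shell and the picture viewer there is one more tool, called after ">>>" as a command line: name --argument value ..., lists and objects as JSON in quotes. move_arm: Moves the arm, as the interface text tells. Its arguments: {"type":"object","properties":{"steps":{"type":"array"},"jaw":{"type":"number"},"force":{"type":"number"}},"required":["steps"]}

```bash
mkdir -p pics; ls; python3 - <<'E'
from rig import r
import cv2, numpy as np
for n in("top","side"):
    cv2.imwrite(f"pics/{n}0.png",cv2.cvtColor(r.read_camera(n),cv2.COLOR_RGB2BGR))
    c=r.get_calibration(n);print({k:np.round(v,4).tolist() if not isinstance(v,str) else v for k,v in c.items()})
print(r.sense(), r.grip_point_offset)
E
```

```text
pics
{'intrinsics': [[473.4664, 0.0, 315.1672], [0.0, 473.4664, 240.5741], [0.0, 0.0, 1.0]], 'cam_to_world': [[-0.0027, 0.9886, -0.1504, 0.3564], [-0.9994, 0.0025, 0.0345, 0.0136], [0.0345, 0.1504, 0.988, 0.9193], [0.0, 0.0, 0.0, 1.0]]}
{'intrinsics': [[514.0903, 0.0, 316.0015], [0.0, 514.0903, 240.0973], [0.0, 0.0, 1.0]], 'cam_to_world': [[0.9925, 0.0925, -0.08, 0.4187], [-0.1222, 0.725, -0.6778, -0.6094], [-0.0046, 0.6825, 0.7309, 0.686], [0.0, 0.0, 0.0, 1.0]]}
{'clock': 0.1, 'joints': array([-1.46930117e+00,  1.81485708e-01,  1.60786968e+00, -1.27393485e-05,
        1.35380697e+00, -2.06285808e-01]), 'qd': array([ 0.00010846, -0.00238262, -0.00233852, -0.00050288, -0.00227337,
        0.00129102]), 'tau': array([ 1.36649714e-04, -4.34822237e+01, -3.42696404e+01,  7.05494871e-02,
        3.40864586e-02, -4.64209484e-05]), 'tool_pos': array([ 0.17416519, -0.54749533,  0.2379081 ]), 'tool_rot': array([-3.14128331e+00,  1.53897018e-03, -1.26301237e+00]), 'contact_force': array([-0.60802793,  0.72584109,  0.8661923 ]), 'ft_torque': array([ 0.01338458,  0.0060922 , -0.02817045]), 'grip_width': 0.9961387988640387} 0.0187
```

View pics/top0.png

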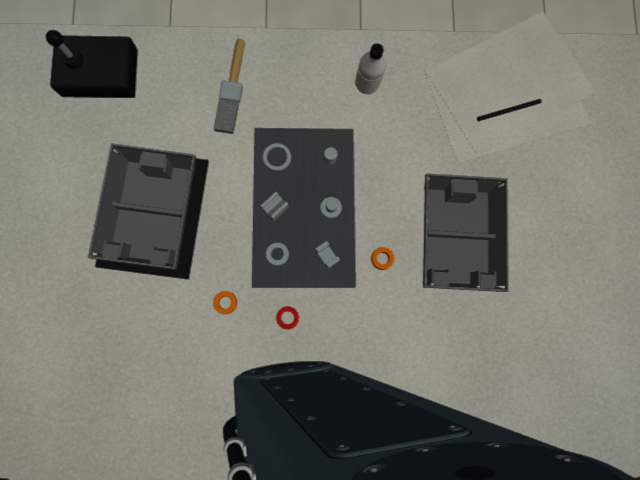

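View pics/side0.png

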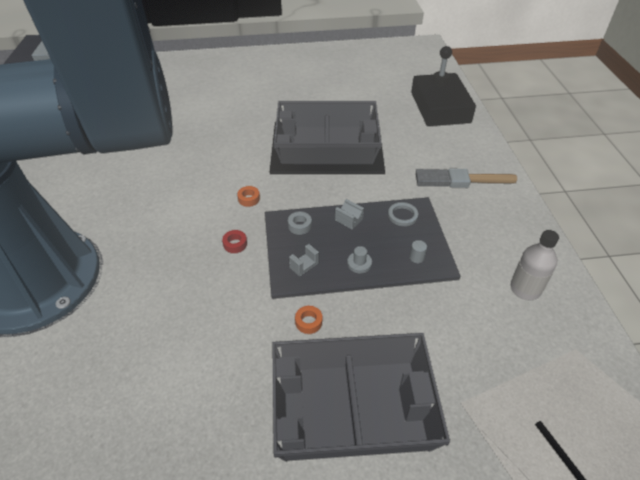

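The top view has +x up and +y left. The base tray is at about (145,210) and the loose tray at about (466,233). On the slab are the V-block (275,206), small ring (277,254), bush (331,208), clevis (328,254), large ring (277,156) and pin (331,155). Next I'll measure them.

```bash
cat > h.py <<'E'
from rig import r
import cv2, numpy as np
def cast(n,uv,z):
    c=r.get_calibration(n);K=np.array(c["intrinsics"]);T=np.array(c["cam_to_world"])
    d=np.linalg.inv(K)@[uv[0],uv[1],1]; d=T[:3,:3]@[d[0],-d[1],-d[2]]; o=T[:3,3]
    return o+d*(z-o[2])/d[2]
def proj(n,p):
    c=r.get_calibration(n);K=np.array(c["intrinsics"]);T=np.array(c["cam_to_world"])
    q=T[:3,:3].T@(np.array(p)-T[:3,3]); q=K@[q[0],-q[1],-q[2]]; return q[:2]/q[2]
def save(n,name,crop=None,s=1):
    im=cv2.cvtColor(r.read_camera(n),cv2.COLOR_RGB2BGR)
    if crop: x0,y0,x1,y1=crop; im=im[y0:y1,x0:x1]
    cv2.imwrite(f"pics/{name}.png",cv2.resize(im,None,fx=s,fy=s,interpolation=cv2.INTER_CUBIC))
def go(x,y,z,yaw):
    "shift to target in tool axes (mm) and spin (rad) at the present pose, tool down"
    s=r.sense();p=s["tool_pos"];a=s["tool_rot"][2]
    d=(np.array([x,y,z])-p)*1000
    t=[d[0]*np.cos(a)+d[1]*np.sin(a), d[0]*np.sin(a)-d[1]*np.cos(a), -d[2]]
    w=(a-yaw+np.pi)%(2*np.pi)-np.pi
    # same shift in tool axes after spinning first
    b=yaw; t2=[d[0]*np.cos(b)+d[1]*np.sin(b), d[0]*np.sin(b)-d[1]*np.cos(b), -d[2]]
    print("slide",np.round(t,1),"spin",round(w,3),"| after spin:",np.round(t2,1))
def st():
    s=r.sense();print(round(s["clock"],2),np.round(s["tool_pos"],4),np.round(s["tool_rot"],3),np.round(s["contact_force"],1),round(s["grip_width"],3),np.round(s["joints"],2))
E
python3 - <<'E'
from h import *
for n,box in(("top",(250,125,358,290)),("side",(262,198,460,294))):
    im=r.read_camera(n); g=cv2.cvtColor(im,cv2.COLOR_RGB2GRAY)
    x0,y0,x1,y1=box
    m=np.zeros_like(g); m[y0+3:y1-3,x0+3:x1-3]=(g[y0+3:y1-3,x0+3:x1-3]>85)*255
    cs,_=cv2.findContours(m,cv2.RETR_EXTERNAL,cv2.CHAIN_APPROX_NONE)
    for c in cs:
        if cv2.contourArea(c)<60: continue
        R=cv2.minAreaRect(c); print(n,np.round(R[0],1),np.round(R[1],1),round(R[2],1),"w:",[np.round(cast(n,R[0],z)[:2],4).tolist() for z in(.012,.03,.042)])
im=cv2.cvtColor(r.read_camera("top"),cv2.COLOR_RGB2BGR);
a=cv2.resize(im[125:295,245:365],None,fx=4,fy=4,interpolation=cv2.INTER_CUBIC)[:600]
cv2.imwrite("pics/a.png",cv2.resize(im[140:280,245:365],None,fx=4.2,fy=4.2,interpolation=cv2.INTER_CUBIC))
t=np.hstack([im[135:285,80:220],im[160:310,400:540]])
cv2.imwrite("pics/b.png",cv2.resize(t,None,fx=2.85,fy=2.85,interpolation=cv2.INTER_CUBIC))
E
```

```text
top [277.  253.5] [21. 22.] 90.0 w: [[0.4691, 0.0555], [0.4669, 0.0546], [0.4654, 0.0541]]
top [327. 254.] [23.5 14.5] 54.5 w: [[0.4682, -0.0409], [0.466, -0.0398], [0.4645, -0.0391]]
top [279.2 209.6] [ 4.2 20.5] 48.4 w: [[0.5555, 0.052], [0.5515, 0.0513], [0.5489, 0.0508]]
top [331. 207.] [20. 20.] 90.0 w: [[0.5612, -0.0494], [0.5572, -0.0482], [0.5545, -0.0474]]
top [271.3 202.2] [10.6 21.2] 45.0 w: [[0.5702, 0.0676], [0.5659, 0.0666], [0.5631, 0.0659]]
top [330.5 153. ] [12.1 12.5] 63.4 w: [[0.6716, -0.0493], [0.6653, -0.0481], [0.6611, -0.0472]]
top [276.5 156. ] [26. 27.] 90.0 w: [[0.6644, 0.0583], [0.6583, 0.0574], [0.6542, 0.0568]]
side [402.5 284.5] [107.  11.] -0.0 w: [[0.6225, -0.1024], [0.6171, -0.116], [0.6134, -0.125]]
side [358.6 260.2] [26.8 24.1] 63.4 w: [[0.5598, -0.0409], [0.556, -0.056], [0.5535, -0.0662]]
side [303.6 259.1] [23.  32.9] 54.0 w: [[0.4656, -0.0263], [0.4644, -0.0419], [0.4635, -0.0523]]
side [418.5 251.5] [16.1 23.4] 5.2 w: [[0.6677, -0.0342], [0.661, -0.0495], [0.6566, -0.0598]]
side [299.  222.5] [23. 24.] 90.0 w: [[0.4667, 0.064], [0.4654, 0.046], [0.4646, 0.034]]
side [403. 214.] [24. 30.] 90.0 w: [[0.6631, 0.0616], [0.6565, 0.0437], [0.6522, 0.0318]]
side [443.  234.5] [67. 26.] 90.0 w: [[0.7222, 0.0004], [0.714, -0.0159], [0.7086, -0.0268]]
side [327.  245.5] [ 89. 124.] 90.0 w: [[0.5103, 0.0002], [0.5079, -0.0161], [0.5062, -0.027]]
```

View pics/a.png

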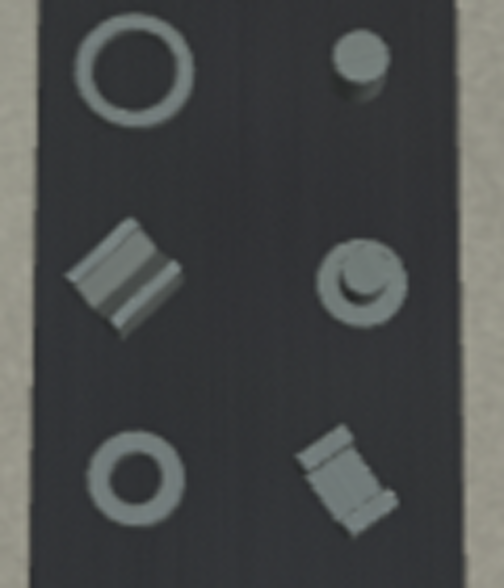

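View pics/b.png

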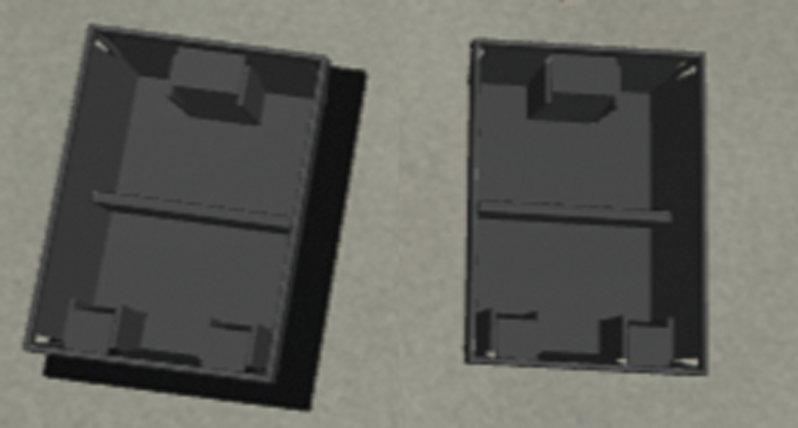

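The first crop shows a V-block with its groove up to the right, the ring centre at (136,479), the clevis rotated, and the bush. The second shows clear rim corners on both trays. Now I'll convert these to world poses and check the sizes.

```bash
python3 - <<'E'
from h import *
def px(l,s,ox,oy): return [((u+.5)/s-.5+ox,(v+.5)/s-.5+oy) for u,v in l]
def rect(nm,P,z):
    W=np.array([cast("top",p,z)[:2] for p in P]); e=[np.linalg.norm(W[i]-W[i-3]) for i in range(4)]
    m=[(W[i]+W[(i+1)%4])/2 for i in range(4)]
    d1=m[0]-m[2]; d2=m[1]-m[3]
    print(nm,np.round(W.mean(0),4),"sides",np.round(e,4),"dir mid01-mid23",round(np.arctan2(d1[1],d1[0]),3),"dir mid12-mid30",round(np.arctan2(d2[1],d2[0]),3)); return W.mean(0)
L=rect("lower",px([(90,26),(328,59),(275,381),(26,350)],2.85,80,135),.070)
U=rect("upper",px([(472,40),(705,54),(706,374),(467,362)],2.85,400-140,160),.062)
V=rect("vblk",px([(68,275),(132,218),(183,267),(118,327)],4.2,245,140),.042)
C=rect("clevis",px([(296,459),(346,424),(399,499),(350,534)],4.2,245,140),.042)
print("ring",cast("top",px([(136,479)],4.2,245,140)[0],.03))
print("bush fl",cast("top",px([(362,283)],4.2,245,140)[0],.021),"stem",cast("top",px([(365,270)],4.2,245,140)[0],.046))
# divider ends top: lower z .042, upper .034
for n,l,o,z in(("L",[(95,195),(291,228)],(80,135),.042),("U",[(478,208),(671,215)],(260,160),.034)):
    W=[cast("top",p,z)[:2] for p in px(l,2.85,*o)]; print("div",n,np.round(W,4),np.round((W[0]+W[1])/2,4))
for nm,p in(("V",V),("C",C)): print(nm,"side proj",proj("side",[*p,.042]))
print(proj("side",[*L,.07]),proj("side",[*U,.062]))
E
```

```text
lower [0.5498 0.296 ] sides [0.155  0.2111 0.1557 0.2127] dir mid01-mid23 -0.123 dir mid12-mid30 -1.7
upper [ 0.5047 -0.2968] sides [0.1564 0.2124 0.1546 0.213 ] dir mid01-mid23 -0.057 dir mid12-mid30 -1.623
vblk [0.5592 0.0598] sides [0.0389 0.0323 0.0401 0.0328] dir mid01-mid23 0.781 dir mid12-mid30 -0.814
clevis [ 0.4653 -0.0399] sides [0.0274 0.041  0.0269 0.0411] dir mid01-mid23 0.613 dir mid12-mid30 -0.954
ring [0.46656954 0.0546339  0.03      ]
bush fl [ 0.55920125 -0.04844594  0.021     ] stem [ 0.55955018 -0.04812013  0.046     ]
div L [[0.5599 0.361 ]
 [0.5384 0.2327]] [0.5491 0.2968]
div U [[ 0.507  -0.2323]
 [ 0.5026 -0.3634]] [ 0.5048 -0.2978]
V side proj [349.30957521 207.89281116]
C side proj [303.82282344 253.46695216]
[326.6680292  121.35743044] [354.15574713 385.87470966]
```

```bash
python3 - <<'E'
from h import *
im=cv2.cvtColor(r.read_camera("side"),cv2.COLOR_RGB2BGR)
S=4
def box(cx,cy,yaw,a,b,z,ox,oy):
    out=[]
    for i,j in((1,1),(1,-1),(-1,-1),(-1,1)):
        q=np.array([cx+i*a*np.cos(yaw)-j*b*np.sin(yaw),cy+i*a*np.sin(yaw)+j*b*np.cos(yaw),z])
        out.append((proj("side",q)+.5-[ox,oy]))
    return np.array(out)
def panel(x0,y0,x1,y1,s,bs):
    p=cv2.resize(im[y0:y1,x0:x1],None,fx=s,fy=s,interpolation=cv2.INTER_CUBIC)
    for b in bs: cv2.polylines(p,[np.int32(box(*b,x0,y0)*s*8)],True,(0,255,255),1,cv2.LINE_AA,3)
    return p
a=panel(262,90,392,180,3,[(.5498,.296,-.125,.1075,.078,.07),(.5498,.296,-.125,.12,.09,.008)])
b=panel(262,325,452,465,2,[(.5047,-.2968,-.05,.1075,.078,.062)])
c=panel(280,195,410,285,3,[(.5592,.0598,-.80,.02,.017,.042),(.4653,-.0399,-.955,.022,.013,.042),(.4666,.0546,0,.022,.022,.03),(.5593,-.0483,0,.011,.011,.046)])
h=np.zeros((600,800,3),np.uint8); h[:270,:390]=a; h[:280,400:780]=b; h[290:560,:390]=c
cv2.imwrite("pics/c.png",h)
E
```

```text
(no output)
```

View pics/c.png

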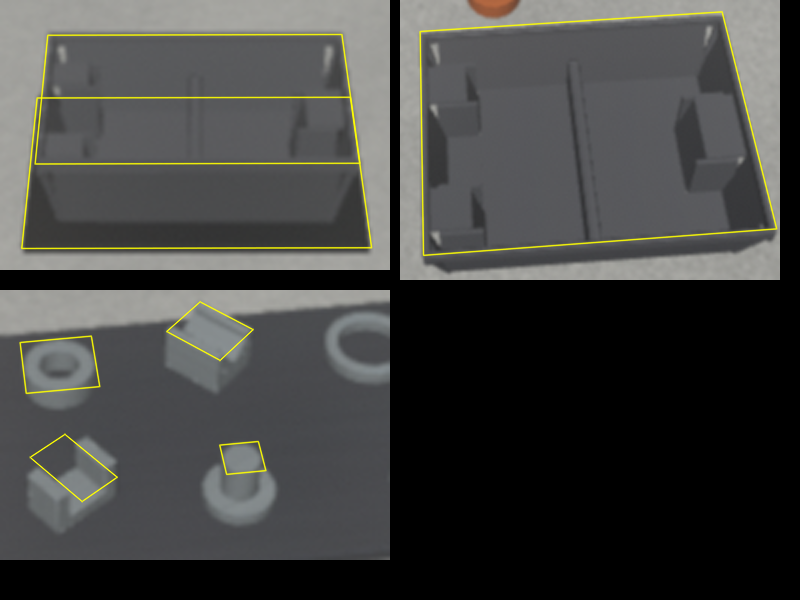

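Tray yaws and positions agree between the two views within about 2 mm. For the clevis, x lies along 0.613, since the overlay used the wrong axis. V-block first, gripped with the jaws along 0.78.

>>> move_arm --steps '[{"slide": [0, 0, 0], "spin": -0.12}, {"slide": [0, 0, 0], "spin": -0.12}, {"slide": [0, 0, 0], "spin": -0.12}, {"slide": [0, 0, 0], "spin": -0.12}, {"slide": [0, 0, 0], "spin": -0.12}, {"slide": [0, 0, 0], "spin": -0.12}, {"slide": [0, 0, 0], "spin": -0.12}, {"slide": [0, 0, 0], "spin": -0.12}, {"slide": [0, 0, 0], "spin": -0.12}, {"slide": [0, 0, 0], "spin": -0.12}]' --jaw 1 --force 25

```text
clock: 1.13
tool_pos: [0.1742, -0.5479, 0.2386]
tool_rot: [-3.141, 0.0, -0.057]
contact_force: [-0.1, 0.3, -0.2]
grip_width: 1.003
```

>>> move_arm --steps '[{"slide": [0, 0, 0], "spin": -0.12}, {"slide": [0, 0, 0], "spin": -0.12}, {"slide": [0, 0, 0], "spin": -0.12}, {"slide": [0, 0, 0], "spin": -0.12}, {"slide": [0, 0, 0], "spin": -0.12}, {"slide": [0, 0, 0], "spin": -0.12}, {"slide": [0, 0, 0], "spin": -0.12}, {"slide": [0, 0, 0], "spin": 0}, {"slide": [0, 0, 0], "spin": 0}]'

```text
clock: 1.88
tool_pos: [0.1742, -0.548, 0.2387]
tool_rot: [-3.142, -0.0, 0.773]
contact_force: [-0.0, -0.2, 0.1]
grip_width: 1.0
```

```bash
python3 -c "
from h import *
st();go(.5592,.0598,.1,.78)"
```

```text
1.88 [ 0.1742 -0.548   0.2387] [-3.142 -0.     0.773] [-0.  -0.2  0.1] 1.0 [-1.47  0.18  1.61 -0.    1.35 -2.24]
slide [ 700.  -166.   138.7] spin -0.007 | after spin: [ 701.1 -161.3  138.7]
```

>>> move_arm --steps '[{"slide": [35, -8.3, 7], "spin": 0}, {"slide": [35, -8.3, 7], "spin": 0}, {"slide": [35, -8.3, 7], "spin": 0}, {"slide": [35, -8.3, 7], "spin": 0}, {"slide": [35, -8.3, 7], "spin": 0}, {"slide": [35, -8.3, 7], "spin": 0}, {"slide": [35, -8.3, 7], "spin": 0}, {"slide": [35, -8.3, 7], "spin": 0}, {"slide": [35, -8.3, 7], "spin": 0}, {"slide": [35, -8.3, 7], "spin": 0}]'

```text
clock: 2.72
tool_pos: [0.3663, -0.2419, 0.1687]
tool_rot: [3.141, -0.0, 0.773]
contact_force: [-0.5, 0.4, -0.6]
grip_width: 0.998
```

>>> move_arm --steps '[{"slide": [35, -8.3, 7], "spin": 0}, {"slide": [35, -8.3, 7], "spin": 0}, {"slide": [35, -8.3, 7], "spin": 0}, {"slide": [35, -8.3, 7], "spin": 0}, {"slide": [35, -8.3, 7], "spin": 0}, {"slide": [35, -8.3, 7], "spin": 0}, {"slide": [35, -8.3, 7], "spin": 0}, {"slide": [35, -8.3, 7], "spin": 0}, {"slide": [35, -8.3, 7], "spin": 0}, {"slide": [30, -8.3, 6], "spin": 0}]'

```text
clock: 3.55
tool_pos: [0.5544, 0.0598, 0.0993]
tool_rot: [3.141, -0.0, 0.774]
contact_force: [0.2, -1.0, 0.8]
grip_width: 1.001
```

>>> move_arm --steps '[{"slide": [0, 0, 0], "spin": 0}, {"slide": [0, 0, 0], "spin": 0}, {"slide": [0, 0, 0], "spin": 0}]'

```text
clock: 3.8
tool_pos: [0.553, 0.0575, 0.0995]
tool_rot: [-3.141, 0.001, 0.776]
contact_force: [-0.3, 1.3, 0.7]
grip_width: 0.997
```

```bash
python3 -c "
from h import *
st();go(.5592,.0598,.015,.78)"
```

```text
3.8 [0.553  0.0575 0.0995] [-3.141e+00  1.000e-03  7.760e-01] [-0.3  1.3  0.7] 0.997 [-0.11  0.31  1.76 -0.    1.08 -0.89]
slide [ 6.1  2.7 84.5] spin -0.004 | after spin: [ 6.1  2.7 84.5]
```

>>> move_arm --steps '[{"slide": [6, 2.7, 20], "spin": 0}, {"slide": [0, 0, 20], "spin": 0}, {"slide": [0, 0, 20], "spin": 0}, {"slide": [0, 0, 15], "spin": 0}, {"slide": [0, 0, 9], "spin": 0}, {"slide": [0, 0, 0], "spin": 0}]'

```text
clock: 4.3
tool_pos: [0.5578, 0.0588, 0.0141]
tool_rot: [-3.139, 0.002, 0.774]
contact_force: [0.3, 0.5, -0.8]
grip_width: 1.002
```

>>> move_arm --steps '[{"slide": [0, 0, 0], "spin": 0}, {"slide": [0, 0, 0], "spin": 0}, {"slide": [0, 0, 0], "spin": 0}, {"slide": [0, 0, 0], "spin": 0}, {"slide": [0, 0, 0], "spin": 0}, {"slide": [0, 0, 0], "spin": 0}, {"slide": [0, 0, 0], "spin": 0}, {"slide": [0, 0, 0], "spin": 0}]' --jaw 0 --force 25

```text
clock: 4.97
tool_pos: [0.5596, 0.06, 0.0158]
tool_rot: [3.141, -0.0, 0.777]
contact_force: [0.2, 0.2, -0.2]
grip_width: 0.419
```

```bash
python3 -c "
from h import *
st();go(.585,.2916,.125,1.446)"
```

```text
4.97 [0.5596 0.06   0.0158] [ 3.141 -0.     0.777] [ 0.2  0.2 -0.2] 0.419 [-0.1   0.46  1.77  0.    0.92 -0.88]
slide [ 180.5 -147.3 -109.2] spin -0.669 | after spin: [ 232.9   -3.6 -109.2]
```

>>> move_arm --steps '[{"slide": [0, 0, 0], "spin": 0}, {"slide": [0, 0, 0], "spin": 0}, {"slide": [0, 0, 0], "spin": 0}, {"slide": [0, 0, -10], "spin": 0}, {"slide": [0, 0, -20], "spin": 0}, {"slide": [0, 0, -25], "spin": 0}, {"slide": [0, 0, -25], "spin": 0}, {"slide": [0, 0, -20], "spin": 0}, {"slide": [0, 0, -10], "spin": 0}]'

```text
clock: 5.72
tool_pos: [0.5609, 0.0599, 0.129]
tool_rot: [3.138, -0.003, 0.777]
contact_force: [1.3, 0.5, -1.9]
grip_width: 0.384
```

>>> move_arm --steps '[{"slide": [0, 0, 0], "spin": -0.07}, {"slide": [0, 0, 0], "spin": -0.12}, {"slide": [0, 0, 0], "spin": -0.12}, {"slide": [0, 0, 0], "spin": -0.12}, {"slide": [0, 0, 0], "spin": -0.12}, {"slide": [0, 0, 0], "spin": -0.12}, {"slide": [10, 0, 0], "spin": 0}, {"slide": [25, 0, 0], "spin": 0}, {"slide": [30, 0, 0], "spin": 0}, {"slide": [30, 0, 0], "spin": 0}]'

```text
clock: 6.55
tool_pos: [0.571, 0.1555, 0.1254]
tool_rot: [-3.141, -0.0, 1.441]
contact_force: [-0.4, -0.2, -1.5]
grip_width: 0.379
```

>>> move_arm --steps '[{"slide": [30, 0, 0], "spin": 0}, {"slide": [30, 0, 0], "spin": 0}, {"slide": [30, 0, 0], "spin": 0}, {"slide": [25, 0, 0], "spin": 0}, {"slide": [15, -3, 0], "spin": 0}, {"slide": [8, 0, 0], "spin": 0}, {"slide": [0, 0, 0], "spin": 0}, {"slide": [0, 0, 0], "spin": 0}, {"slide": [0, 0, 0], "spin": 0}, {"slide": [0, 0, 0], "spin": 0}]'

```text
clock: 7.38
tool_pos: [0.5855, 0.2901, 0.1257]
tool_rot: [-3.141, 0.0, 1.445]
contact_force: [0.1, 0.3, -1.1]
grip_width: 0.382
```

```bash
python3 -c "
from h import *
st();go(.585,.2916,.0165,1.446);save('side','d',(262,80,462,280),3)"
```

```text
7.38 [0.5855 0.2901 0.1257] [-3.141  0.     1.445] [ 0.1  0.3 -1.1] 0.382 [ 0.28  0.46  1.48 -0.    1.2  -1.17]
slide [  1.4  -0.7 109.2] spin -0.001 | after spin: [  1.4  -0.7 109.2]
```

View pics/d.png

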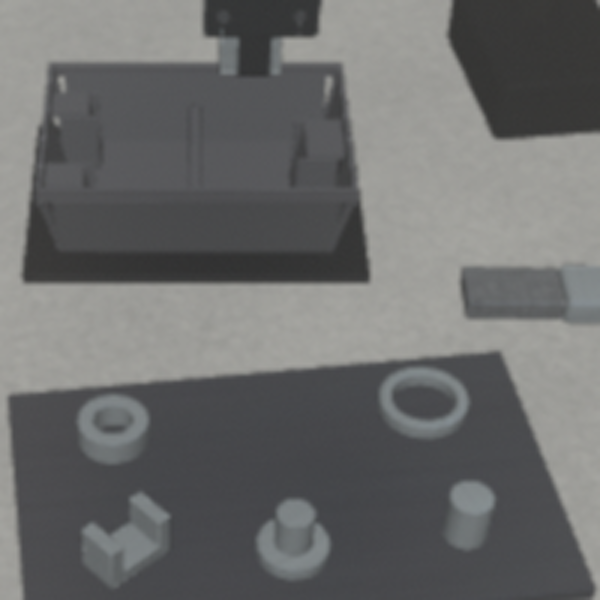

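The gripper, with the V-block, hovers over the far compartment of the base tray, and the slab spot at about (200,430) in the crop is empty. Lowering.

>>> move_arm --steps '[{"slide": [1.4, -0.7, 15], "spin": 0}, {"slide": [0, 0, 25], "spin": 0}, {"slide": [0, 0, 25], "spin": 0}, {"slide": [0, 0, 20], "spin": 0}, {"slide": [0, 0, 12], "spin": 0}, {"slide": [0, 0, 6], "spin": 0}, {"slide": [0, 0, 3], "spin": 0}, {"slide": [0, 0, 2], "spin": 0}, {"slide": [0, 0, 0.5], "spin": 0}, {"slide": [0, 0, 0.5], "spin": 0}]'

```text
clock: 8.27
tool_pos: [0.5858, 0.2933, 0.018]
tool_rot: [3.14, -0.001, 1.447]
contact_force: [0.1, -1.0, -1.5]
grip_width: 0.387
```

>>> move_arm --steps '[{"slide": [0, 0, 0], "spin": 0}, {"slide": [0, 0, 0], "spin": 0}]'

```text
clock: 8.43
tool_pos: [0.5853, 0.2932, 0.0176]
tool_rot: [3.14, -0.001, 1.447]
contact_force: [0.5, -0.6, -1.6]
grip_width: 0.383
```

>>> move_arm --steps '[{"slide": [0, 0, 0.7], "spin": 0}, {"slide": [0, 0, 0.5], "spin": 0}, {"slide": [0, 0, 0.3], "spin": 0}, {"slide": [0, 0, 0], "spin": 0}]'

```text
clock: 8.77
tool_pos: [0.5851, 0.2931, 0.0158]
tool_rot: [3.141, -0.0, 1.447]
contact_force: [-1.1, 0.4, 2.5]
grip_width: 0.382
```

>>> move_arm --steps '[{"slide": [0, 0, 0], "spin": 0}, {"slide": [0, 0, 0], "spin": 0}]'

```text
clock: 8.93
tool_pos: [0.5851, 0.2931, 0.0158]
tool_rot: [3.141, -0.0, 1.447]
contact_force: [-1.7, -0.6, 5.1]
grip_width: 0.383
```

Contact felt, so I'm releasing and rising.

>>> move_arm --steps '[{"slide": [0, 0, 0], "spin": 0}, {"slide": [0, 0, 0], "spin": 0}, {"slide": [0, 0, 0], "spin": 0}, {"slide": [0, 0, 0], "spin": 0}, {"slide": [0, 0, -10], "spin": 0}, {"slide": [0, 0, -20], "spin": 0}, {"slide": [0, 0, -30], "spin": 0}, {"slide": [0, 0, -30], "spin": 0}, {"slide": [0, 0, -15], "spin": 0}, {"slide": [0, 0, 0], "spin": 0}]' --jaw 0.6

```text
clock: 9.77
tool_pos: [0.5879, 0.294, 0.1261]
tool_rot: [3.133, -0.004, 1.447]
contact_force: [0.7, 0.8, 0.3]
grip_width: 0.598
```

```bash
python3 -c "
from h import *
st();go(.4666,.0546,.06,1.446)"
```

```text
9.77 [0.5879 0.294  0.1261] [ 3.133 -0.004  1.447] [0.7 0.8 0.3] 0.598 [ 0.28  0.46  1.48  0.    1.19 -1.16]
slide [-252.5  -90.8   66.1] spin 0.001 | after spin: [-252.7  -90.5   66.1]
```

>>> move_arm --steps '[{"slide": [-15, -5, 0], "spin": 0}, {"slide": [-28, -10, 0], "spin": 0}, {"slide": [-32, -12, 0], "spin": 0}, {"slide": [-32, -12, 0], "spin": 0}, {"slide": [-32, -12, 0], "spin": 0}, {"slide": [-32, -12, 10], "spin": 0}, {"slide": [-32, -10, 15], "spin": 0}, {"slide": [-28, -10, 15], "spin": 0}, {"slide": [-15, -5, 15], "spin": 0}, {"slide": [-5, 0, 6], "spin": 0}]' --jaw 0.75

```text
clock: 10.6
tool_pos: [0.4632, 0.0533, 0.0568]
tool_rot: [-3.137, 0.0, 1.445]
contact_force: [-0.4, -0.5, 0.7]
grip_width: 0.748
```

>>> move_arm --steps '[{"slide": [0, 0, 0], "spin": 0}, {"slide": [0, 0, 0], "spin": 0}, {"slide": [0, 0, 0], "spin": 0}]'

```text
clock: 10.85
tool_pos: [0.4677, 0.0555, 0.0599]
tool_rot: [3.14, -0.0, 1.448]
contact_force: [0.4, -0.2, -0.3]
grip_width: 0.75
```

```bash
python3 -c "
from h import *
st();go(.4666,.0546,.0145,1.446)"
```

```text
10.85 [0.4677 0.0555 0.0599] [ 3.14  -0.     1.448] [ 0.4 -0.2 -0.3] 0.75 [-0.13  0.2   1.99  0.    0.94 -1.58]
slide [-1.  -0.9 45.4] spin 0.002 | after spin: [-1.  -0.9 45.4]
```

>>> move_arm --steps '[{"slide": [-1, -1, 12], "spin": 0}, {"slide": [0, 0, 15], "spin": 0}, {"slide": [0, 0, 12], "spin": 0}, {"slide": [0, 0, 5], "spin": 0}, {"slide": [0, 0, 1], "spin": 0}, {"slide": [0, 0, 0], "spin": 0}, {"slide": [0, 0, 0], "spin": 0}]'

```text
clock: 11.43
tool_pos: [0.4662, 0.0542, 0.015]
tool_rot: [3.14, -0.0, 1.448]
contact_force: [-0.1, 0.2, -0.6]
grip_width: 0.748
```

>>> move_arm --steps '[{"slide": [0, 0, 0], "spin": 0}, {"slide": [0, 0, 0], "spin": 0}, {"slide": [0, 0, 0], "spin": 0}, {"slide": [0, 0, 0], "spin": 0}, {"slide": [0, 0, 0], "spin": 0}, {"slide": [0, 0, 0], "spin": 0}, {"slide": [0, 0, 0], "spin": 0}]' --jaw 0

```text
clock: 12.02
tool_pos: [0.4657, 0.0539, 0.0146]
tool_rot: [3.141, -0.0, 1.447]
contact_force: [-2.1, 1.1, 6.6]
grip_width: 0.492
```

```bash
python3 -c "
from h import *
st();go(.5146,.3004,.115,1.446)"
```

```text
12.02 [0.4657 0.0539 0.0146] [ 3.141 -0.     1.447] [-2.1  1.1  6.6] 0.492 [-0.14  0.29  2.01  0.    0.84 -1.59]
slide [ 250.6   18.  -100.4] spin 0.001 | after spin: [ 250.6   17.8 -100.4]
```

>>> move_arm --steps '[{"slide": [0, 0, -8], "spin": 0}, {"slide": [0, 0, -20], "spin": 0}, {"slide": [0, 0, -28], "spin": 0}, {"slide": [0, 0, -28], "spin": 0}, {"slide": [10, 0, -16], "spin": 0}, {"slide": [25, 3, 0], "spin": 0}, {"slide": [30, 3, 0], "spin": 0}, {"slide": [30, 3, 0], "spin": 0}, {"slide": [30, 3, 0], "spin": 0}, {"slide": [30, 3, 0], "spin": 0}]'

```text
clock: 12.85
tool_pos: [0.4992, 0.2072, 0.1143]
tool_rot: [-3.141, 0.0, 1.447]
contact_force: [0.4, -0.7, -0.8]
grip_width: 0.493
```

>>> move_arm --steps '[{"slide": [30, 3, 0], "spin": 0}, {"slide": [30, 0, 0], "spin": 0}, {"slide": [20, 0, 0], "spin": 0}, {"slide": [11, 0, 0], "spin": 0}, {"slide": [4, 0, 0], "spin": 0}, {"slide": [0, 0, 0], "spin": 0}, {"slide": [0, 0, 0], "spin": 0}, {"slide": [0, 0, 0], "spin": 0}]'

```text
clock: 13.52
tool_pos: [0.514, 0.2985, 0.1141]
tool_rot: [-3.141, 0.001, 1.446]
contact_force: [0.6, -0.2, -0.6]
grip_width: 0.493
```

```bash
python3 -c "
from h import *
st();go(.5146,.3004,.016,1.446)"
```

```text
13.52 [0.514  0.2985 0.1141] [-3.141e+00  1.000e-03  1.446e+00] [ 0.6 -0.2 -0.6] 0.493 [ 0.33  0.36  1.65 -0.    1.13 -1.12]
slide [ 1.9  0.4 98.1] spin -0.0 | after spin: [ 1.9  0.4 98.1]
```

>>> move_arm --steps '[{"slide": [1.9, 0.4, 12], "spin": 0}, {"slide": [0, 0, 22], "spin": 0}, {"slide": [0, 0, 25], "spin": 0}, {"slide": [0, 0, 20], "spin": 0}, {"slide": [0, 0, 11], "spin": 0}, {"slide": [0, 0, 5], "spin": 0}, {"slide": [0, 0, 2], "spin": 0}, {"slide": [0, 0, 0], "spin": 0}, {"slide": [0, 0, 0], "spin": 0}]'

```text
clock: 14.27
tool_pos: [0.5157, 0.3019, 0.0183]
tool_rot: [3.14, -0.001, 1.447]
contact_force: [0.6, 0.4, -0.8]
grip_width: 0.493
```

>>> move_arm --steps '[{"slide": [0, 0, 0.7], "spin": 0}, {"slide": [0, 0, 0.5], "spin": 0}, {"slide": [0, 0, 0.3], "spin": 0}, {"slide": [0, 0, 0], "spin": 0}, {"slide": [0, 0, 0], "spin": 0}]'

```text
clock: 14.68
tool_pos: [0.5149, 0.3017, 0.016]
tool_rot: [3.141, -0.0, 1.447]
contact_force: [0.5, -0.2, -1.1]
grip_width: 0.495
```

>>> move_arm --steps '[{"slide": [0, 0, 0.6], "spin": 0}, {"slide": [0, 0, 0.4], "spin": 0}, {"slide": [0, 0, 0.3], "spin": 0}, {"slide": [0, 0, 0], "spin": 0}, {"slide": [0, 0, 0], "spin": 0}]'

```text
clock: 15.1
tool_pos: [0.5148, 0.3017, 0.0147]
tool_rot: [3.142, 0.0, 1.447]
contact_force: [-1.1, 0.3, 3.1]
grip_width: 0.493
```

>>> move_arm --steps '[{"slide": [0, 0, 0], "spin": 0}, {"slide": [0, 0, 0], "spin": 0}, {"slide": [0, 0, 0], "spin": 0}, {"slide": [0, 0, -8], "spin": 0}, {"slide": [0, 0, -20], "spin": 0}, {"slide": [0, 0, -30], "spin": 0}, {"slide": [0, 0, -30], "spin": 0}, {"slide": [0, 0, -27], "spin": 0.08}, {"slide": [0, 0, -10], "spin": 0.12}, {"slide": [0, 0, 0], "spin": 0.12}]' --jaw 0.65

```text
clock: 15.93
tool_pos: [0.5172, 0.3026, 0.1443]
tool_rot: [3.136, -0.005, 1.121]
contact_force: [0.7, 0.1, -0.4]
grip_width: 0.648
```

>>> move_arm --steps '[{"slide": [0, 0, 0], "spin": 0.12}, {"slide": [0, 0, 0], "spin": 0.12}, {"slide": [0, 0, 0], "spin": 0.12}, {"slide": [0, 0, 0], "spin": 0.12}, {"slide": [0, 0, 0], "spin": 0.12}, {"slide": [0, 0, 0], "spin": 0.12}, {"slide": [0, 0, 0], "spin": 0.12}, {"slide": [0, 0, 0], "spin": 0.12}, {"slide": [0, 0, 0], "spin": 0.12}, {"slide": [0, 15, 0], "spin": 0.1}]'

```text
clock: 16.77
tool_pos: [0.5154, 0.2882, 0.1402]
tool_rot: [-3.14, -0.001, -0.057]
contact_force: [0.0, 0.1, -0.0]
grip_width: 0.652
```

>>> move_arm --steps '[{"slide": [0, 30, 0], "spin": 0}, {"slide": [0, 38, 0], "spin": 0}, {"slide": [0, 38, 0], "spin": 0}, {"slide": [0, 38, 0], "spin": 0}, {"slide": [0, 38, 0], "spin": 0}, {"slide": [0, 38, 0], "spin": 0}, {"slide": [0, 38, 0], "spin": 0}, {"slide": [0, 38, 0], "spin": 0}, {"slide": [0, 38, 0], "spin": 0}, {"slide": [0, 38, 0], "spin": 0}]'

```text
clock: 17.6
tool_pos: [0.4955, -0.0867, 0.1402]
tool_rot: [3.141, -0.001, -0.053]
contact_force: [0.9, -0.2, 0.2]
grip_width: 0.646
```

>>> move_arm --steps '[{"slide": [0, 38, 0], "spin": 0}, {"slide": [0, 38, 0], "spin": 0}, {"slide": [0, 38, 0], "spin": 0}, {"slide": [0, 38, 0], "spin": 0}, {"slide": [0, 30, 0], "spin": 0}, {"slide": [0, 20, 0], "spin": 0}, {"slide": [0, 10, 0], "spin": 0}, {"slide": [0, 0, 0], "spin": 0}, {"slide": [0, 0, 0], "spin": 0}, {"slide": [0, 0, 0], "spin": 0}]'

```text
clock: 18.43
tool_pos: [0.4846, -0.295, 0.1393]
tool_rot: [-3.141, 0.0, -0.052]
contact_force: [-0.4, -0.7, -0.7]
grip_width: 0.648
```

```bash
python3 -c "
from h import *
st();go(.5048,-.2975,.012,-.05)
im=cv2.cvtColor(r.read_camera('top'),cv2.COLOR_RGB2BGR)
t=np.hstack([im[135:285,80:220],im[160:310,400:540]])
cv2.imwrite('pics/e.png',cv2.resize(t,None,fx=2.85,fy=2.85,interpolation=cv2.INTER_CUBIC))
"
```

```text
18.43 [ 0.4846 -0.295   0.1393] [-3.141  0.    -0.052] [-0.4 -0.7 -0.7] 0.648 [-0.76  0.27  1.71  0.    1.16 -0.7 ]
slide [ 20.3   1.4 127.3] spin -0.002 | after spin: [ 20.3   1.5 127.3]
```

View pics/e.png

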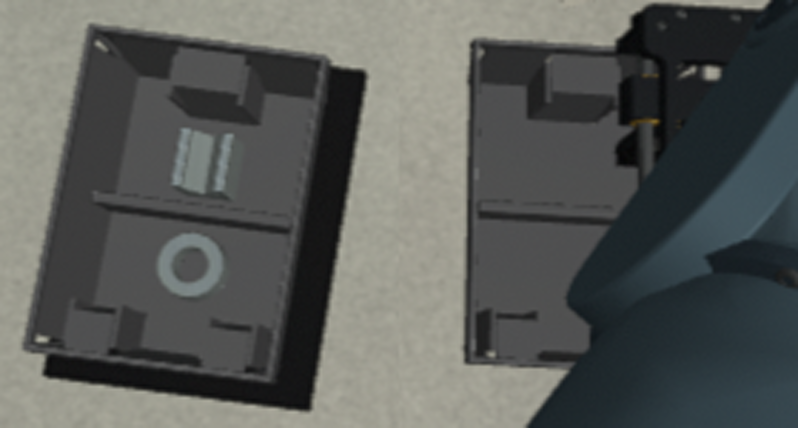

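V-block (203,160) and ring (190,265) stand upright, one per compartment. Next, pinch the loose tray's divider.

>>> move_arm --steps '[{"slide": [15, 1.5, 0], "spin": 0}, {"slide": [5.3, 0, 10], "spin": 0}, {"slide": [0, 0, 25], "spin": 0}, {"slide": [0, 0, 30], "spin": 0}, {"slide": [0, 0, 30], "spin": 0}, {"slide": [0, 0, 20], "spin": 0}, {"slide": [0, 0, 9], "spin": 0}, {"slide": [0, 0, 4], "spin": 0}, {"slide": [0, 0, 0], "spin": 0}, {"slide": [0, 0, 0], "spin": 0}]'

```text
clock: 19.32
tool_pos: [0.5055, -0.2994, 0.0124]
tool_rot: [3.141, -0.001, -0.053]
contact_force: [0.2, 0.5, 0.9]
grip_width: 0.65
```

>>> move_arm --steps '[{"slide": [0, 0, 0], "spin": 0}, {"slide": [0, 0, 0], "spin": 0}, {"slide": [0, 0, 0], "spin": 0}]' --jaw 0.35

```text
clock: 19.57
tool_pos: [0.5054, -0.2997, 0.0126]
tool_rot: [3.14, -0.002, -0.053]
contact_force: [0.4, -0.4, 0.2]
grip_width: 0.446
```

```bash
python3 -c "
from h import *
st();go(.5048,-.2975,.011,-.05)"
```

```text
19.57 [ 0.5054 -0.2997  0.0126] [ 3.14e+00 -2.00e-03 -5.30e-02] [ 0.4 -0.4  0.2] 0.446 [-0.74  0.5   1.7  -0.    0.94 -0.68]
slide [-0.7 -2.2  1.6] spin -0.003 | after spin: [-0.7 -2.2  1.6]
```

>>> move_arm --steps '[{"slide": [-0.5, -2, 1.5], "spin": 0}, {"slide": [0, 0, 0], "spin": 0}, {"slide": [0, 0, 0], "spin": 0}, {"slide": [0, 0, 0], "spin": 0}, {"slide": [0, 0, 0], "spin": 0}, {"slide": [0, 0, 0], "spin": 0}, {"slide": [0, 0, 0], "spin": 0}, {"slide": [0, 0, 0], "spin": 0}, {"slide": [0, 0, 0], "spin": 0}, {"slide": [0, 0, 0], "spin": 0}]' --jaw 0 --force 50

```text
clock: 20.4
tool_pos: [0.5043, -0.2971, 0.0099]
tool_rot: [-3.142, 0.0, -0.053]
contact_force: [1.5, -0.5, 0.0]
grip_width: 0.085
```

>>> move_arm --steps '[{"slide": [0, 0, 0], "spin": 0}, {"slide": [0, 0, -3], "spin": 0}, {"slide": [0, 0, -6], "spin": 0}, {"slide": [0, 0, -15], "spin": 0}, {"slide": [0, 0, -20], "spin": 0}, {"slide": [0, 0, -25], "spin": 0}, {"slide": [0, 0, -25], "spin": 0}, {"slide": [0, 0, -25], "spin": 0}, {"slide": [0, 0, -20], "spin": 0}, {"slide": [0, 0, -10], "spin": 0}]'

```text
clock: 21.23
tool_pos: [0.5053, -0.2979, 0.1623]
tool_rot: [3.139, -0.003, -0.053]
contact_force: [0.7, -1.2, -2.7]
grip_width: 0.088
```

```bash
python3 -c "
from h import *
st();go(.5495,.2960,.16,3.017);save('side','f',(200,180,500,440),2)"
```

```text
21.23 [ 0.5053 -0.2979  0.1623] [ 3.139e+00 -3.000e-03 -5.300e-02] [ 0.7 -1.2 -2.7] 0.088 [-0.73  0.28  1.65  0.    1.21 -0.68]
slide [  12.7 -595.4    2.3] spin -3.07 | after spin: [ 30.  594.8   2.3]
```

View pics/f.png

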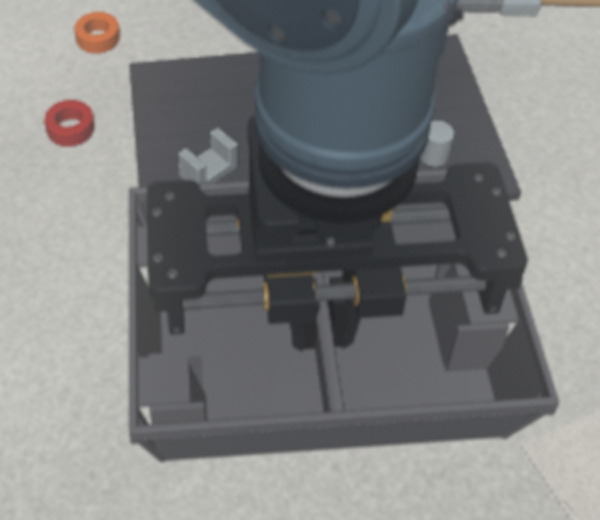

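The tray hangs level and is pinched mid-divider. I'm carrying it across, then turning it.

>>> move_arm --steps '[{"slide": [0, -10, 0], "spin": 0}, {"slide": [0, -20, 0], "spin": 0}, {"slide": [0.7, -30, 0], "spin": 0}, {"slide": [0.7, -30, 0], "spin": 0}, {"slide": [0.7, -30, 0], "spin": 0}, {"slide": [0.7, -30, 0], "spin": 0}, {"slide": [0.7, -30, 0], "spin": 0}, {"slide": [0.7, -30, 0], "spin": 0}, {"slide": [0.7, -30, 0], "spin": 0}, {"slide": [0.7, -30, 0], "spin": 0}]'

```text
clock: 22.12
tool_pos: [0.5224, -0.0252, 0.1567]
tool_rot: [-3.141, 0.004, -0.053]
contact_force: [1.4, 0.2, -2.9]
grip_width: 0.087
```

>>> move_arm --steps '[{"slide": [0.7, -30, 0], "spin": 0}, {"slide": [0.7, -30, 0], "spin": 0}, {"slide": [0.7, -30, 0], "spin": 0}, {"slide": [0.7, -30, 0], "spin": 0}, {"slide": [0.7, -30, 0], "spin": 0}, {"slide": [0.7, -30, 0], "spin": 0}, {"slide": [0.7, -30, 0], "spin": 0}, {"slide": [0.7, -30, 0], "spin": 0}, {"slide": [1, -30, 0], "spin": 0}, {"slide": [1, -30, 0], "spin": 0}]'

```text
clock: 22.95
tool_pos: [0.5455, 0.2731, 0.1562]
tool_rot: [3.14, 0.004, -0.053]
contact_force: [-0.0, 0.6, -3.2]
grip_width: 0.082
```

>>> move_arm --steps '[{"slide": [0, -16, 0], "spin": 0}, {"slide": [0, -8, 0], "spin": -0.04}, {"slide": [0, 0, 0], "spin": -0.08}, {"slide": [0, 0, 0], "spin": -0.12}, {"slide": [0, 0, 0], "spin": -0.12}, {"slide": [0, 0, 0], "spin": -0.12}, {"slide": [0, 0, 0], "spin": -0.12}, {"slide": [0, 0, 0], "spin": -0.12}, {"slide": [0, 0, 0], "spin": -0.12}, {"slide": [0, 0, 0], "spin": -0.12}]'

```text
clock: 23.78
tool_pos: [0.5468, 0.2954, 0.1561]
tool_rot: [-3.139, 0.004, 0.913]
contact_force: [0.0, 0.7, -2.8]
grip_width: 0.085
```

>>> move_arm --steps '[{"slide": [0, 0, 0], "spin": -0.12}, {"slide": [0, 0, 0], "spin": -0.12}, {"slide": [0, 0, 0], "spin": -0.12}, {"slide": [0, 0, 0], "spin": -0.12}, {"slide": [0, 0, 0], "spin": -0.12}, {"slide": [0, 0, 0], "spin": -0.12}, {"slide": [0, 0, 0], "spin": -0.12}, {"slide": [0, 0, 0], "spin": -0.12}, {"slide": [0, 0, 0], "spin": -0.12}, {"slide": [0, 0, 0], "spin": -0.12}]'

```text
clock: 24.62
tool_pos: [0.5468, 0.2954, 0.1561]
tool_rot: [-3.137, -0.001, 2.113]
contact_force: [-0.1, -0.9, -2.5]
grip_width: 0.086
```

>>> move_arm --steps '[{"slide": [0, 0, 0], "spin": -0.12}, {"slide": [0, 0, 0], "spin": -0.12}, {"slide": [0, 0, 0], "spin": -0.12}, {"slide": [0, 0, 0], "spin": -0.12}, {"slide": [0, 0, 0], "spin": -0.12}, {"slide": [0, 0, 0], "spin": -0.12}, {"slide": [0, 0, 0], "spin": -0.12}, {"slide": [0, 0, 0], "spin": -0.07}, {"slide": [0, 0, 0], "spin": 0}, {"slide": [0, 0, 0], "spin": 0}]'

```text
clock: 25.45
tool_pos: [0.5474, 0.2954, 0.1569]
tool_rot: [-3.14, -0.003, 3.015]
contact_force: [-0.2, -0.7, -2.6]
grip_width: 0.085
```

```bash
python3 -c "
from h import *
st();go(.5495,.2960,.09,3.017);
im=cv2.cvtColor(r.read_camera('top'),cv2.COLOR_RGB2BGR)[90:300,40:250]
im2=cv2.cvtColor(r.read_camera('side'),cv2.COLOR_RGB2BGR)[20:230,230:440]
cv2.imwrite('pics/g.png',cv2.resize(np.hstack([im,im2]),None,fx=1.9,fy=1.9,interpolation=cv2.INTER_CUBIC))"
```

```text
25.45 [0.5474 0.2954 0.1569] [-3.140e+00 -3.000e-03  3.015e+00] [-0.2 -0.7 -2.6] 0.085 [ 0.3   0.37  1.55  0.    1.23 -2.71]
slide [-2.   0.9 66.9] spin -0.002 | after spin: [-2.   0.9 66.9]
```

View pics/g.png

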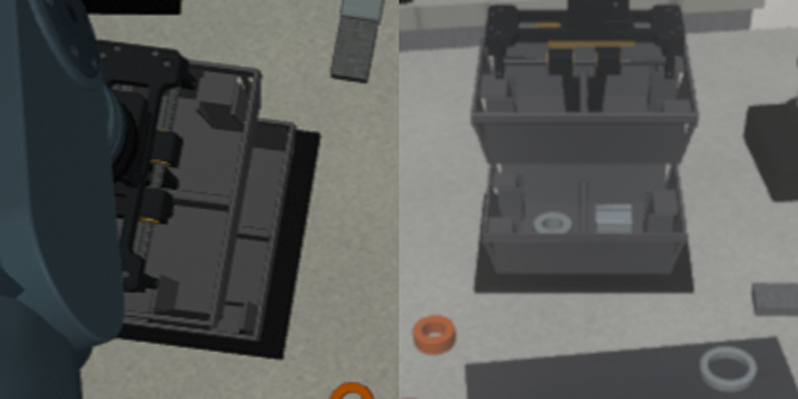

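```bash
python3 - <<'E'
from h import *
z=.2085
f=lambda u,v:((u+.5)/1.9-.5,(v+.5)/1.9-.5)
A=cast("top",np.add(f(260,68),(40,90)),z);B=cast("top",np.add(f(213,326),(40,90)),z)
S1=cast("side",np.add(f(472-399,115),(230,20)),z);S2=cast("side",np.add(f(697-399,116),(230,20)),z)
for p,q in((A,B),(S1,S2)): d=(p-q) if p[0]>q[0] else q-p; print(p[:2],q[:2],np.linalg.norm(d),np.arctan2(d[1],d[0]), "centre",(p+q)[:2]/2+.078*np.array([-np.sin(-.125),np.cos(-.125)]))
E
```

```text
[0.64568307 0.20467322] [0.43263459 0.23251193] 0.21485959798782986 -0.12993226270274405 centre [0.54888346 0.29598399]
[0.43388616 0.23317488] [0.64364955 0.20378641] 0.21181208972707388 -0.13919692318792518 centre [0.54849248 0.29587206]
```

The held tray measures centre (0.5487, 0.296) and yaw −0.13, against a target of (0.5498, 0.296, −0.125), well within the play. Lowering.

>>> move_arm --steps '[{"slide": [-1, 0, 8], "spin": 0}, {"slide": [0, 0, 15], "spin": 0}, {"slide": [0, 0, 20], "spin": 0}, {"slide": [0, 0, 15], "spin": 0}, {"slide": [0, 0, 10], "spin": 0}, {"slide": [0, 0, 6], "spin": 0}, {"slide": [0, 0, 4], "spin": 0}, {"slide": [0, 0, 3], "spin": 0}, {"slide": [0, 0, 0], "spin": 0}, {"slide": [0, 0, 0], "spin": 0}]'

```text
clock: 26.38
tool_pos: [0.5505, 0.2954, 0.0786]
tool_rot: [3.141, 0.001, 3.017]
contact_force: [0.1, -0.7, -2.9]
grip_width: 0.085
```

>>> move_arm --steps '[{"slide": [0, 0, 1.5], "spin": 0}, {"slide": [0, 0, 1.5], "spin": 0}, {"slide": [0, 0, 1], "spin": 0}, {"slide": [0, 0, 1], "spin": 0}, {"slide": [0, 0, 0], "spin": 0}, {"slide": [0, 0, 0], "spin": 0}]'

```text
clock: 26.88
tool_pos: [0.5499, 0.2952, 0.0729]
tool_rot: [-3.142, -0.0, 3.017]
contact_force: [0.1, -1.1, -2.7]
grip_width: 0.088
```

>>> move_arm --steps '[{"slide": [0, 0, 1.2], "spin": 0}, {"slide": [0, 0, 1], "spin": 0}, {"slide": [0, 0, 0.8], "spin": 0}, {"slide": [0, 0, 0.7], "spin": 0}, {"slide": [0, 0, 0], "spin": 0}, {"slide": [0, 0, 0], "spin": 0}]'

```text
clock: 27.38
tool_pos: [0.5499, 0.2952, 0.0691]
tool_rot: [-3.142, -0.0, 3.017]
contact_force: [0.0, -0.3, -2.5]
grip_width: 0.085
```

>>> move_arm --steps '[{"slide": [0, 0, 0.5], "spin": 0}, {"slide": [0, 0, 0.5], "spin": 0}, {"slide": [0, 0, 0], "spin": 0}]'

```text
clock: 27.63
tool_pos: [0.5499, 0.2953, 0.0681]
tool_rot: [-3.142, -0.0, 3.017]
contact_force: [0.7, 0.2, -3.9]
grip_width: 0.087
```

>>> move_arm --steps '[{"slide": [0, 0, 0.5], "spin": 0}, {"slide": [0, 0, 0.4], "spin": 0}, {"slide": [0, 0, 0], "spin": 0}, {"slide": [0, 0, 0], "spin": 0}]'

```text
clock: 27.97
tool_pos: [0.55, 0.2953, 0.0678]
tool_rot: [3.142, 0.0, 3.017]
contact_force: [-2.0, -0.0, 2.1]
grip_width: 0.087
```

>>> move_arm --steps '[{"slide": [0, 0, 0], "spin": 0}, {"slide": [0, 0, 0], "spin": 0}, {"slide": [0, 0, 0], "spin": 0}, {"slide": [0, 0, -4], "spin": 0}, {"slide": [0, 0, -10], "spin": 0}, {"slide": [0, 0, -20], "spin": 0}, {"slide": [0, 0, -30], "spin": 0}, {"slide": [0, 0, -30], "spin": 0}, {"slide": [0, 0, -20], "spin": 0.09}, {"slide": [0, 0, 0], "spin": 0.12}]' --jaw 0.4

```text
clock: 28.8
tool_pos: [0.5532, 0.2964, 0.1885]
tool_rot: [3.135, 0.008, 2.803]
contact_force: [0.9, 0.1, 0.3]
grip_width: 0.399
```

>>> move_arm --steps '[{"slide": [0, 0, 0], "spin": 0.12}, {"slide": [0, 0, 0], "spin": 0.12}, {"slide": [0, 0, 0], "spin": 0.12}, {"slide": [0, 0, 0], "spin": 0.12}, {"slide": [0, 0, 0], "spin": 0.12}, {"slide": [0, 0, 0], "spin": 0.12}, {"slide": [0, 0, 0], "spin": 0.12}, {"slide": [0, 0, 0], "spin": 0.12}, {"slide": [0, 0, 0], "spin": 0.12}, {"slide": [0, 0, 0], "spin": 0.12}]' --force 25

```text
clock: 29.63
tool_pos: [0.5502, 0.2953, 0.1825]
tool_rot: [3.14, -0.0, 1.601]
contact_force: [-0.2, -0.5, 0.2]
grip_width: 0.399
```

>>> move_arm --steps '[{"slide": [0, 0, 0], "spin": 0.12}, {"slide": [0, 0, 0], "spin": 0.04}, {"slide": [-10, 0, 0], "spin": 0}, {"slide": [-25, 0, 0], "spin": 0}, {"slide": [-30, 0, 0], "spin": 0}, {"slide": [-30, 0, 0], "spin": 0}, {"slide": [-30, 0, 0], "spin": 0}, {"slide": [-30, 0, 0], "spin": 0}, {"slide": [-30, 0, 0], "spin": 0}, {"slide": [-30, 0, 0], "spin": 0}]'

```text
clock: 30.47
tool_pos: [0.5229, 0.0801, 0.1821]
tool_rot: [3.141, 0.0, 1.449]
contact_force: [0.9, -0.4, 0.6]
grip_width: 0.398
```

>>> move_arm --steps '[{"slide": [-30, 0, 0], "spin": 0}, {"slide": [-30, 0, 0], "spin": 0}, {"slide": [-25, 0, 0], "spin": 0}, {"slide": [-15, 0, 0], "spin": 0}, {"slide": [0, 0, 0], "spin": 0}, {"slide": [0, 0, 0], "spin": 0}, {"slide": [0, 0, 0], "spin": 0}]'

```text
clock: 31.05
tool_pos: [0.511, -0.0171, 0.1817]
tool_rot: [3.141, -0.0, 1.448]
contact_force: [-0.4, -0.5, 1.0]
grip_width: 0.397
```

```bash
python3 -c "
from h import *
st();go(.5593,-.0483,.08,1.446);
im=cv2.cvtColor(r.read_camera('top'),cv2.COLOR_RGB2BGR)[110:300,60:250]
im2=cv2.cvtColor(r.read_camera('side'),cv2.COLOR_RGB2BGR)[40:230,240:430]
cv2.imwrite('pics/i.png',cv2.resize(np.hstack([im,im2]),None,fx=2.1,fy=2.1,interpolation=cv2.INTER_CUBIC))"
```

```text
31.05 [ 0.511  -0.0171  0.1817] [ 3.141 -0.     1.448] [-0.4 -0.5  1. ] 0.397 [-0.27  0.1   1.82  0.    1.22 -1.71]
slide [-25.   51.7 101.7] spin 0.002 | after spin: [-25.   51.8 101.7]
```

View pics/i.png

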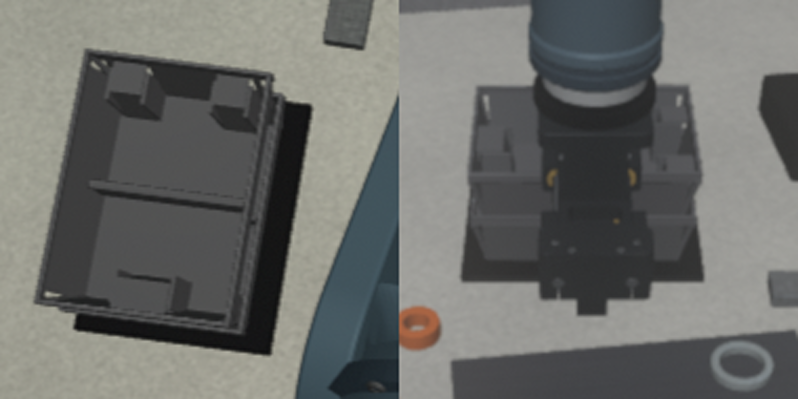

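The tray sits turned half a turn, with two ledges now at the far end (135,90)/(235,100), and level in the side view. Bush next.

>>> move_arm --steps '[{"slide": [-8, 17, 12], "spin": 0}, {"slide": [-8, 17, 25], "spin": 0}, {"slide": [-9, 17.5, 30], "spin": 0}, {"slide": [0, 0, 22], "spin": 0}, {"slide": [0, 0, 12], "spin": 0}, {"slide": [0, 0, 0], "spin": 0}, {"slide": [0, 0, 0], "spin": 0}, {"slide": [0, 0, 0], "spin": 0}]' --jaw 0.55

```text
clock: 31.82
tool_pos: [0.5598, -0.0481, 0.0817]
tool_rot: [3.14, 0.0, 1.448]
contact_force: [0.0, 0.8, 0.7]
grip_width: 0.547
```

```bash
python3 - <<'E'
from h import *
st();go(.5593,-.0483,.0245,1.446)
f=lambda u,v:((u+.5)/2.1-.5+60,(v+.5)/2.1-.5+110)
W=[cast("top",f(*p),.12)[:2] for p in((86,50),(272,74),(36,304))]
d=W[0]-W[2];e=W[0]-W[1]
print(np.round(W,4),np.linalg.norm(d),np.arctan2(d[1],d[0]),np.linalg.norm(e),np.arctan2(e[1],e[0])-np.pi/2,"c",(W[1]+W[2])/2)
E
```

```text
31.82 [ 0.5598 -0.0481  0.0817] [3.14  0.    1.448] [0.  0.8 0.7] 0.547 [-0.3   0.34  1.76  0.    1.04 -1.75]
slide [-0.3 -0.5 57.2] spin 0.002 | after spin: [-0.3 -0.5 57.2]
[[0.6656 0.3587]
 [0.6463 0.2051]
 [0.4535 0.3843]] 0.21362783381350847 -0.11989691751435078 0.15480532158811422 -0.12466422924129672 c [0.54992419 0.29470919]
```

>>> move_arm --steps '[{"slide": [0, 0, 12], "spin": 0}, {"slide": [0, 0, 20], "spin": 0}, {"slide": [0, 0, 15], "spin": 0}, {"slide": [0, 0, 7], "spin": 0}, {"slide": [0, 0, 2.5], "spin": 0}, {"slide": [0, 0, 0], "spin": 0}, {"slide": [0, 0, 0], "spin": 0}]'

```text
clock: 32.4
tool_pos: [0.5597, -0.0487, 0.0246]
tool_rot: [3.14, 0.0, 1.447]
contact_force: [1.0, -0.2, 0.2]
grip_width: 0.549
```

>>> move_arm --steps '[{"slide": [0, 0, 0], "spin": 0}, {"slide": [0, 0, 0], "spin": 0}, {"slide": [0, 0, 0], "spin": 0}, {"slide": [0, 0, 0], "spin": 0}, {"slide": [0, 0, 0], "spin": 0}, {"slide": [0, 0, 0], "spin": 0}, {"slide": [0, 0, 0], "spin": 0}, {"slide": [0, 0, 0], "spin": 0}]' --jaw 0

```text
clock: 33.07
tool_pos: [0.5593, -0.0486, 0.0242]
tool_rot: [3.141, 0.0, 1.447]
contact_force: [-0.8, 1.3, 4.5]
grip_width: 0.233
```

```bash
python3 -c "
from h import *
st();go(.585,.2905,.195,1.446)"
```

```text
33.07 [ 0.5593 -0.0486  0.0242] [3.141 0.    1.447] [-0.8  1.3  4.5] 0.233 [-0.3   0.44  1.77  0.    0.93 -1.74]
slide [ 339.6  -16.4 -170.8] spin 0.001 | after spin: [ 339.6  -16.8 -170.8]
```

>>> move_arm --steps '[{"slide": [0, 0, 0], "spin": 0}, {"slide": [0, 0, -8], "spin": 0}, {"slide": [0, 0, -20], "spin": 0}, {"slide": [0, 0, -30], "spin": 0}, {"slide": [0, 0, -30], "spin": 0}, {"slide": [10, 0, -30], "spin": 0}, {"slide": [20, 0, -30], "spin": 0}, {"slide": [30, -2, -15], "spin": 0}, {"slide": [32, -2, -8], "spin": 0}, {"slide": [32, -2, 0], "spin": 0}]'

```text
clock: 33.9
tool_pos: [0.5696, 0.0762, 0.1979]
tool_rot: [3.137, -0.0, 1.446]
contact_force: [0.5, 0.6, -0.2]
grip_width: 0.234
```

>>> move_arm --steps '[{"slide": [32, -2, 0], "spin": 0}, {"slide": [32, -2, 0], "spin": 0}, {"slide": [32, -2, 0], "spin": 0}, {"slide": [32, -2, 0], "spin": 0}, {"slide": [32, -2, 0], "spin": 0}, {"slide": [28, 0, 0], "spin": 0}, {"slide": [18, 0, 0], "spin": 0}, {"slide": [8, 0, 0], "spin": 0}, {"slide": [0, 0, 0], "spin": 0}, {"slide": [0, 0, 0], "spin": 0}]'

```text
clock: 34.73
tool_pos: [0.5846, 0.2884, 0.1944]
tool_rot: [-3.141, 0.001, 1.448]
contact_force: [-0.1, -0.9, -0.7]
grip_width: 0.232
```

>>> move_arm --steps '[{"slide": [0, 0, 0], "spin": 0}]'

```text
clock: 34.82
tool_pos: [0.5848, 0.2876, 0.1946]
tool_rot: [-3.141, 0.001, 1.446]
contact_force: [-0.6, -0.8, -1.1]
grip_width: 0.234
```

```bash
python3 -c "
from h import *
st();go(.585,.2905,.0742,1.446)"
```

```text
34.82 [0.5848 0.2876 0.1946] [-3.141e+00  1.000e-03  1.446e+00] [-0.6 -0.8 -1.1] 0.234 [ 0.28  0.39  1.44 -0.    1.32 -1.17]
slide [  2.9  -0.2 120.4] spin 0.0 | after spin: [  2.9  -0.2 120.4]
```

```bash
python3 -c "
from h import *
save('side','j',(250,40,450,290),2.4)"
```

```text
(no output)
```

View pics/j.png

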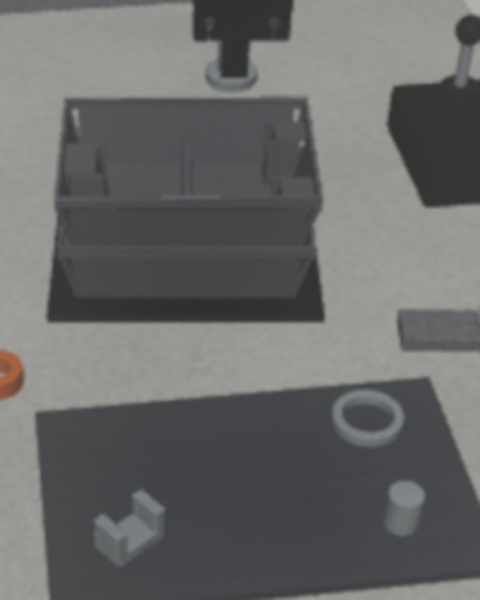

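The bush hangs upright, its flange at (231,74), above the far compartment. Lowering.

>>> move_arm --steps '[{"slide": [2.5, 0, 12], "spin": 0}, {"slide": [0, 0, 25], "spin": 0}, {"slide": [0, 0, 30], "spin": 0}, {"slide": [0, 0, 25], "spin": 0}, {"slide": [0, 0, 14], "spin": 0}, {"slide": [0, 0, 7], "spin": 0}, {"slide": [0, 0, 3], "spin": 0}, {"slide": [0, 0, 1], "spin": 0}, {"slide": [0, 0, 0], "spin": 0}, {"slide": [0, 0, 0], "spin": 0}]'

```text
clock: 35.7
tool_pos: [0.5864, 0.2917, 0.0795]
tool_rot: [3.139, -0.001, 1.447]
contact_force: [0.8, 0.3, -1.4]
grip_width: 0.233
```

>>> move_arm --steps '[{"slide": [0, 0, 1], "spin": 0}, {"slide": [0, 0, 0.6], "spin": 0}, {"slide": [0, 0, 0], "spin": 0}, {"slide": [0, 0, 0], "spin": 0}]'

```text
clock: 36.03
tool_pos: [0.5853, 0.2915, 0.0765]
tool_rot: [3.141, -0.0, 1.447]
contact_force: [0.1, -0.6, -1.2]
grip_width: 0.231
```

>>> move_arm --steps '[{"slide": [0, 0, 0.8], "spin": 0}, {"slide": [0, 0, 0.6], "spin": 0}, {"slide": [0, 0, 0.4], "spin": 0}, {"slide": [0, 0, 0], "spin": 0}, {"slide": [0, 0, 0], "spin": 0}]'

```text
clock: 36.45
tool_pos: [0.5852, 0.2914, 0.0743]
tool_rot: [-3.141, 0.0, 1.447]
contact_force: [-0.3, 0.8, -1.8]
grip_width: 0.231
```

>>> move_arm --steps '[{"slide": [0, 0, 0.5], "spin": 0}, {"slide": [0, 0, 0], "spin": 0}, {"slide": [0, 0, 0], "spin": 0}]'

```text
clock: 36.7
tool_pos: [0.5853, 0.2914, 0.0742]
tool_rot: [3.141, -0.0, 1.447]
contact_force: [-1.7, 0.0, 1.6]
grip_width: 0.234
```

>>> move_arm --steps '[{"slide": [0, 0, 0], "spin": 0}, {"slide": [0, 0, 0], "spin": 0}, {"slide": [0, 0, 0], "spin": 0}, {"slide": [0, 0, -6], "spin": 0}, {"slide": [0, 0, -18], "spin": 0}, {"slide": [0, 0, -30], "spin": 0}, {"slide": [0, 0, -30], "spin": 0}, {"slide": [0, 0, -20], "spin": 0}, {"slide": [-15, -5, -6], "spin": 0}, {"slide": [-28, -7, 0], "spin": 0}]' --jaw 0.5

```text
clock: 37.53
tool_pos: [0.57, 0.2521, 0.1878]
tool_rot: [3.135, -0.003, 1.45]
contact_force: [0.9, -1.5, -0.1]
grip_width: 0.501
```

>>> move_arm --steps '[{"slide": [-33, -7, 0], "spin": 0}, {"slide": [-33, -7, 0], "spin": 0}, {"slide": [-33, -7, 0], "spin": 0}, {"slide": [-33, -7, 0], "spin": 0}, {"slide": [-33, -7, 0], "spin": 0}, {"slide": [-33, -8, 0], "spin": 0}, {"slide": [-33, -8, 0], "spin": 0}, {"slide": [-33, -8, 0], "spin": 0}, {"slide": [-25, -5, 0], "spin": 0}, {"slide": [-11, -2, 0], "spin": 0.05}]' --jaw 0.75

```text
clock: 38.37
tool_pos: [0.4647, -0.042, 0.1846]
tool_rot: [3.141, 0.001, 1.395]
contact_force: [0.9, -0.2, 0.6]
grip_width: 0.75
```

>>> move_arm --steps '[{"slide": [0, 0, 10], "spin": 0.12}, {"slide": [0, 0, 15], "spin": 0.12}, {"slide": [0, 0, 20], "spin": 0.12}, {"slide": [0, 0, 20], "spin": 0.12}, {"slide": [0, 0, 20], "spin": 0.12}, {"slide": [0, 0, 15], "spin": 0.12}, {"slide": [0, 0, 5], "spin": 0.06}, {"slide": [0, 0, 0], "spin": 0}, {"slide": [0, 0, 0], "spin": 0}, {"slide": [0, 0, 0], "spin": 0}]'

```text
clock: 39.2
tool_pos: [0.4661, -0.0396, 0.0798]
tool_rot: [3.14, -0.001, 0.619]
contact_force: [0.5, -0.2, -0.9]
grip_width: 0.75
```

```bash
python3 -c "
from h import *
st();go(.4653,-.0402,.0155,.613)"
```

```text
39.2 [ 0.4661 -0.0396  0.0798] [ 3.14e+00 -1.00e-03  6.19e-01] [ 0.5 -0.2 -0.9] 0.75 [-0.34  0.16  1.99 -0.    0.99 -0.96]
slide [-1.   0.  64.3] spin 0.006 | after spin: [-1.   0.  64.3]
```

>>> move_arm --steps '[{"slide": [-0.8, 0, 12], "spin": 0}, {"slide": [0, 0, 22], "spin": 0}, {"slide": [0, 0, 18], "spin": 0}, {"slide": [0, 0, 9], "spin": 0}, {"slide": [0, 0, 3], "spin": 0}, {"slide": [0, 0, 0], "spin": 0}, {"slide": [0, 0, 0], "spin": 0}]'

```text
clock: 39.78
tool_pos: [0.4656, -0.0401, 0.0158]
tool_rot: [3.141, -0.001, 0.617]
contact_force: [1.6, 0.6, -0.4]
grip_width: 0.751
```

>>> move_arm --steps '[{"slide": [0, 0, 0], "spin": 0}, {"slide": [0, 0, 0], "spin": 0}, {"slide": [0, 0, 0], "spin": 0}, {"slide": [0, 0, 0], "spin": 0}, {"slide": [0, 0, 0], "spin": 0}, {"slide": [0, 0, 0], "spin": 0}, {"slide": [0, 0, 0], "spin": 0}, {"slide": [0, 0, 0], "spin": 0}]' --jaw 0

```text
clock: 40.45
tool_pos: [0.4653, -0.04, 0.0155]
tool_rot: [3.141, -0.0, 0.617]
contact_force: [-1.3, 0.3, 6.5]
grip_width: 0.496
```

```bash
python3 -c "
from h import *
st();go(.5146,.3000,.185,1.446)"
```

```text
40.45 [ 0.4653 -0.04    0.0155] [ 3.141 -0.     0.617] [-1.3  0.3  6.5] 0.496 [-0.34  0.29  2.01 -0.    0.84 -0.96]
slide [ 237.  -248.7 -169.5] spin -0.829 | after spin: [ 343.5    6.6 -169.5]
```

>>> move_arm --steps '[{"slide": [0, 0, -8], "spin": 0}, {"slide": [0, 0, -18], "spin": 0}, {"slide": [0, 0, -25], "spin": -0.109}, {"slide": [0, 0, -25], "spin": -0.12}, {"slide": [0, 0, -25], "spin": -0.12}, {"slide": [0, 0, -25], "spin": -0.12}, {"slide": [0, 0, -25], "spin": -0.12}, {"slide": [0, 0, -14], "spin": -0.12}, {"slide": [0, 0, -5], "spin": -0.12}, {"slide": [10, 0, 0], "spin": 0}]'

```text
clock: 41.28
tool_pos: [0.467, -0.0309, 0.187]
tool_rot: [3.138, 0.001, 1.449]
contact_force: [0.5, -0.8, -2.7]
grip_width: 0.499
```

>>> move_arm --steps '[{"slide": [22, 0, 0], "spin": 0}, {"slide": [32, 1, 0], "spin": 0}, {"slide": [32, 1, 0], "spin": 0}, {"slide": [32, 1, 0], "spin": 0}, {"slide": [32, 1, 0], "spin": 0}, {"slide": [32, 1, 0], "spin": 0}, {"slide": [32, 1, 0], "spin": 0}, {"slide": [32, 0, 0], "spin": 0}, {"slide": [32, 0, 0], "spin": 0}, {"slide": [28, 0, 0], "spin": 0}]'

```text
clock: 42.12
tool_pos: [0.5088, 0.2756, 0.1837]
tool_rot: [-3.139, 0.0, 1.442]
contact_force: [0.5, -0.1, -2.0]
grip_width: 0.497
```

>>> move_arm --steps '[{"slide": [18, 0, 0], "spin": 0}, {"slide": [8, 0, 0], "spin": 0}, {"slide": [0, 0, 0], "spin": 0}, {"slide": [0, 0, 0], "spin": 0}, {"slide": [0, 0, 0], "spin": 0}]'

```text
clock: 42.53
tool_pos: [0.5129, 0.2978, 0.1844]
tool_rot: [-3.141, 0.001, 1.444]
contact_force: [0.5, 0.6, -2.0]
grip_width: 0.496
```

```bash
python3 -c "
from h import *
st();go(.5146,.3000,.0655,1.446)
save('side','k',(250,40,450,290),2.4)"
```

```text
42.53 [0.5129 0.2978 0.1844] [-3.141e+00  1.000e-03  1.444e+00] [ 0.5  0.6 -2. ] 0.496 [ 0.33  0.27  1.61 -0.    1.26 -1.12]
slide [  2.4   1.4 118.9] spin -0.002 | after spin: [  2.4   1.4 118.9]
```

View pics/k.png

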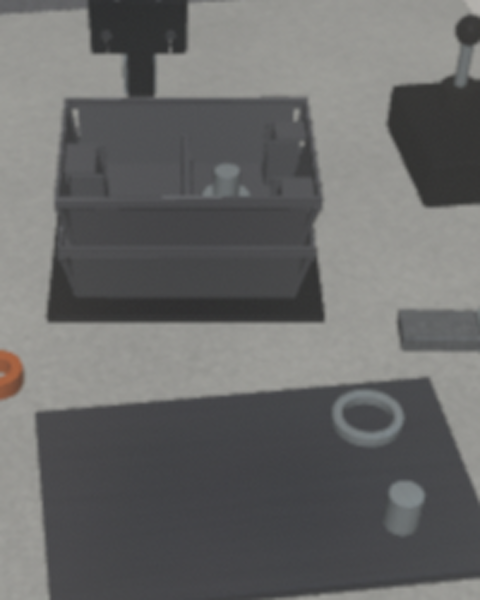

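The bush stands upright at (227,185) in the far compartment and the clevis is held over the near one. Lowering.

>>> move_arm --steps '[{"slide": [2.2, 1.2, 12], "spin": 0}, {"slide": [0, 0, 25], "spin": 0}, {"slide": [0, 0, 30], "spin": 0}, {"slide": [0, 0, 25], "spin": 0}, {"slide": [0, 0, 13], "spin": 0}, {"slide": [0, 0, 6], "spin": 0}, {"slide": [0, 0, 3], "spin": 0}, {"slide": [0, 0, 1], "spin": 0}, {"slide": [0, 0, 0], "spin": 0}, {"slide": [0, 0, 0], "spin": 0}]'

```text
clock: 43.42
tool_pos: [0.5159, 0.3011, 0.0714]
tool_rot: [3.139, -0.001, 1.446]
contact_force: [0.6, -0.6, -2.0]
grip_width: 0.497
```

>>> move_arm --steps '[{"slide": [0, 0, 1], "spin": 0}, {"slide": [0, 0, 0.6], "spin": 0}, {"slide": [0, 0, 0], "spin": 0}, {"slide": [0, 0, 0], "spin": 0}]'

```text
clock: 43.75
tool_pos: [0.5149, 0.3009, 0.0686]
tool_rot: [3.141, -0.0, 1.446]
contact_force: [-0.2, 0.0, -1.9]
grip_width: 0.498
```

>>> move_arm --steps '[{"slide": [0, 0, 1], "spin": 0}, {"slide": [0, 0, 0.8], "spin": 0}, {"slide": [0, 0, 0.6], "spin": 0}, {"slide": [0, 0, 0.3], "spin": 0}, {"slide": [0, 0, 0], "spin": 0}, {"slide": [0, 0, 0], "spin": 0}]'

```text
clock: 44.25
tool_pos: [0.5148, 0.3008, 0.0656]
tool_rot: [-3.142, 0.0, 1.446]
contact_force: [-0.1, -0.0, -1.3]
grip_width: 0.495
```

>>> move_arm --steps '[{"slide": [0, 0, 0.4], "spin": 0}, {"slide": [0, 0, 0], "spin": 0}, {"slide": [0, 0, 0], "spin": 0}]'

```text
clock: 44.5
tool_pos: [0.5149, 0.3008, 0.0655]
tool_rot: [3.141, -0.0, 1.446]
contact_force: [-2.1, -1.4, 3.4]
grip_width: 0.498
```

Contact. Release, rise and move clear.

>>> move_arm --steps '[{"slide": [0, 0, 0], "spin": 0}, {"slide": [0, 0, 0], "spin": 0}, {"slide": [0, 0, 0], "spin": 0}, {"slide": [0, 0, -6], "spin": 0}, {"slide": [0, 0, -18], "spin": 0}, {"slide": [0, 0, -30], "spin": 0}, {"slide": [0, 0, -30], "spin": 0}, {"slide": [0, 0, -25], "spin": 0}, {"slide": [-10, 0, -10], "spin": 0}, {"slide": [-25, 0, 0], "spin": 0}]' --jaw 0.65

```text
clock: 45.33
tool_pos: [0.5124, 0.2677, 0.1879]
tool_rot: [3.135, -0.003, 1.449]
contact_force: [0.1, -0.4, -0.9]
grip_width: 0.65
```

>>> move_arm --steps '[{"slide": [-35, 0, 0], "spin": 0}, {"slide": [-35, 0, 0], "spin": 0}, {"slide": [-35, 0, 0], "spin": 0}, {"slide": [-35, 0, 0], "spin": 0}, {"slide": [-35, 0, 0], "spin": 0}, {"slide": [-35, 0, 0], "spin": 0}, {"slide": [-35, 0, 0], "spin": 0}, {"slide": [-35, 0, 0], "spin": 0}, {"slide": [-35, 0, 0], "spin": 0}, {"slide": [-35, 0, 0], "spin": 0}]'

```text
clock: 46.17
tool_pos: [0.4656, -0.083, 0.1837]
tool_rot: [-3.141, -0.0, 1.446]
contact_force: [1.0, -0.6, -0.4]
grip_width: 0.651
```

>>> move_arm --steps '[{"slide": [-30, 0, 0], "spin": 0}, {"slide": [-15, 0, 0], "spin": 0}, {"slide": [0, 0, 0], "spin": 0}, {"slide": [0, 0, 0], "spin": 0}, {"slide": [0, 0, 0], "spin": 0}, {"slide": [0, 0, 0], "spin": 0}]'

```text
clock: 46.67
tool_pos: [0.4611, -0.1248, 0.1839]
tool_rot: [-3.141, -0.0, 1.447]
contact_force: [0.2, -0.8, -0.3]
grip_width: 0.651
```

```bash
python3 -c "
from h import *
st()
im=cv2.cvtColor(r.read_camera('top'),cv2.COLOR_RGB2BGR)[110:300,60:250]
im2=cv2.cvtColor(r.read_camera('side'),cv2.COLOR_RGB2BGR)[80:270,250:440]
cv2.imwrite('pics/l.png',cv2.resize(np.hstack([im,im2]),None,fx=2.1,fy=2.1,interpolation=cv2.INTER_CUBIC))"
```

```text
46.67 [ 0.4611 -0.1248  0.1839] [-3.141 -0.     1.447] [ 0.2 -0.8 -0.3] 0.651 [-0.51  0.02  1.9   0.    1.22 -1.96]
```

View pics/l.png

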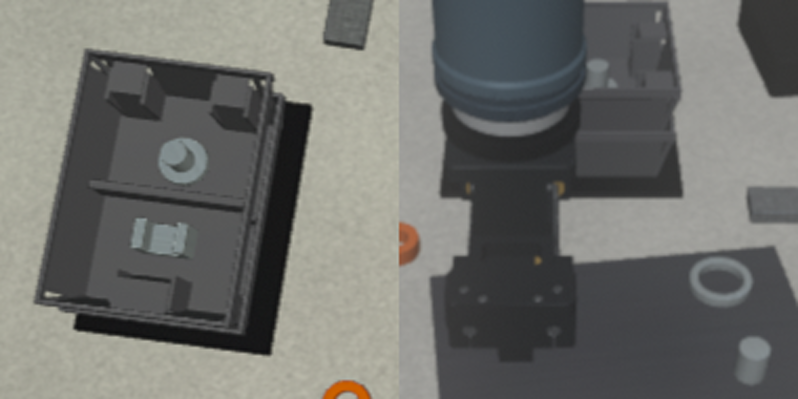

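The bush (182,160) and clevis (163,238) stand upright, one in each compartment of the turned tray. The tray hasn't shifted, and the large ring and pin look untouched. Handing in.

```bash
python3 -c "
from rig import r
print(r.job_done())"
```

```text
the job is handed in; nothing more can be done
None
```

Both kits are made up in the order you asked, and I handed the job in at about 47 s of the 134 s allowed.

- **Lower tray:** the V-block is in the far compartment and the small ring in the near one. Both looked upright in the picture taken before the upper tray went on.
- **Upper tray:** it was turned half a turn and set on the ledges. First contact came at 68 mm, where I expected it for resting on the ledges. After release its rim measured centre (0.550, 0.295) and yaw about −0.12, against (0.5498, 0.296) and −0.125 for the lower tray. It looked level in the side view.
- **Upper kit:** the flanged bush is in the far compartment and the clevis in the near one, both upright in the last top picture. Each part was lowered until contact was felt before I released it.
- **Left alone:** the large ring and the plain pin look unmoved in the last side picture; I didn't measure them again.

**Oddities:** the gripper read about 20.6 mm on the bush's 22 mm stem, a larger gap than on the other parts (under 1 mm). A side picture showed it held upright, so I went on. In the last side picture the gripper hides the clevis, so its final position was checked from above only.

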